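# Cover the staining dishes

## Robot

A 6-joint arm with a two-finger parallel gripper is mounted at the origin on the work surface. World frame = base frame: x ahead of the robot, y to its left, z up, the work surface at z = 0. Lengths are in m, angles in degrees, forces in N, time in s.
With the tool pointing down it reaches from about 0.4 to 0.825 m from the base axis. Payload 7 kg.
Tool frame: the origin (TCP) lies at the centre of the arm's flange, where the gripper is bolted on; the fingertips stand 178 mm ahead of it and the grasp point (between the pads) lies 159 mm ahead of it (tip_reach is the distance from the TCP to the fingertips, in m); z points along the fingers, y is the line along which they close (so a half turn about z gives the same grasp; the last joint's range is limited). The gripper opens to 88 mm and grips with 3 to 60 N. Pads are 19 mm wide; open, the fingers measure 130 mm over their backs; the gripper's body (78 mm by 193 mm) begins 47 mm behind the grasp point.
Start: joints at [-60.556, 20.546, 0.682, 0, -70.136, -16.507], TCP at [0.151, -0.658, 0.405] pointing down, gripper open.
Joint ranges: [-176.03, 176.03], [-82.01, 121.73], [-58.28, 71.71], [-173.87, 95.51], [-174.79, -0.11], [-173.66, 173.66]. Speed limits (degrees/s): [136.94, 136.94, 172.46, 180, 180, 180].

## Interface

Orientations are given as [roll, pitch, yaw] about the fixed x, y, z axes, in that order (R = Rz(yaw) Ry(pitch) Rx(roll)).
In Python, from plant import * gives the robot as it stands.
- The arm moves only by the shell command python3 -m handwheel 'ROWS'. ROWS is JSON, a list of rows, each a list of 7 numbers: the opening, from -1 (shut) to 1 (fully open), then the shift along the tool's x, y, z as a fraction of full scale, then the turn, a rotation vector about the tool's x, y, z as a fraction of full scale. A call has 1 to 5 rows; each row shifts and turns the commanded pose from where the row before left it, along the tool's axes as they then stand; what a row does not reach is not made up. Full scale, the value 1, is 0.025 m for a shift and 6 degrees for a turn. A row lasts 1/8 s, in which the tool goes at most 62.5 mm and 10.7 degrees, less where a joint would pass 70% of its speed; a pose out of reach is approached as far as the arm can. A call with a number of a shift or a turn outside -1 to 1 is refused whole. A call with a gripper value outside its range is refused whole. The fingers move at their own pace and stop on an object; the grip force is fixed at half the most. Time passes only in rows, so rows that do not move let the fingers close. It gives the time, the measured TCP pose, the force, the opening and the grip force at its end, in the units of the state.
- get_obs(): the state, without advancing time (a new reading comes with each control period).
- snapshot(name): name is "scene" or "top" or "wrist"; returns a dict with "color" (420x560x3 uint8, red, green, blue), "fx", "fy", "cx", "cy" (pixels), "R" (3x3) and "t" (3): a world point X has camera coordinates R X + t; the wrist camera has in their place "tool_from_camera" (4x4, takes a point from camera to tool coordinates, whose origin is the TCP and whose axes are the flange's). Camera axes: x right, y down, z forward; pixel columns grow to the right and rows downward; lengths in m; the calibration is good to about 2 mm. A picture is of the moment at which its call begins: read the wrist's pose just before it. There is no depth.
- close_job(): hands the job in; it is judged then, once.
The state is a dict: "clock": time; "joint_pos": joint angles; "qvel": joint speeds; "tau": joint torques, N m; "tool_pos": TCP position; "orientation": TCP orientation; "force": force on the tool from outside, world axes, zero at the start; "moment": the same for the moment, N m; "opening": finger opening in m; "gripper_force": force on a finger pad.
Only numpy, scipy, OpenCV 4.12 (cv2) and the standard library are available. Lean on these libraries where they do the work, as an engineer would, in place of code of your own. Each camera call takes 0.05 s, during which the arm holds its last target. There are 200 camera calls.

## Task

The four staining dishes with the slides have been left open: cover each with its own lid, matched by shape and size, lying flat on the rim and squarely centred so that the whole mouth is closed. Set each lid down, do not drop it; leave the dishes standing where they are, and do not knock over the two blue-capped sample tubes among them.

Things in the scene. Friction and masses are not known exactly. Their poses are not given: they have to be found in the camera images.
- dish_big: The large oblong staining dish with a rack of glass slides in it: outside 108 (x) x 88 (y) x 70 mm high, walls 5 mm. Open at the top, flat floor, white plastic, loose on the bench and standing upright. Origin: centre of its underside; z up.
- dish_narrow: The narrow oblong staining trough with a few glass slides in it: outside 100 (x) x 48 (y) x 45 mm high, walls 5 mm. Open at the top, flat floor, white plastic, loose on the bench and standing upright. Origin: centre of its underside; z up.
- dish_jar: The tall round staining jar, slides standing in it: outside diameter 58 mm (foot 68 mm), 92 mm high, wall 5 mm. Open at the top, flat floor, white plastic, loose on the bench and standing upright. Origin: centre of its underside; z up.
- dish_bowl: The wide round staining bowl, coverslips in it: outside diameter 100 mm, 50 mm high, wall 4 mm. Open at the top, flat floor, white plastic, loose on the bench and standing upright. Origin: centre of its underside; z up.
- lid_big: Lid of the large oblong dish: oblong plate 116 (x) x 96 (y) mm, 0.09 to 0.14 kg; black bar grip on its centre 50 (x) x 14 (y) mm. Below the 5 mm plate a 4 mm locating step (18 mm in from the edge) drops into the mouth with 9 mm play each way; plate top 9 mm, grip top 35 mm above the origin (centre of the step's underside; z up). Home: plate flat on the rim, origin 4 mm below it.
- lid_narrow: Lid of the narrow trough: oblong plate 108 (x) x 56 (y) mm, about 0.07 kg; black bar grip on its centre 50 (x) x 14 (y) mm. Below the 5 mm plate a 4 mm locating step (18 mm in from the edge) drops into the mouth with 9 mm play each way; plate top 9 mm, grip top 35 mm above the origin (centre of the step's underside; z up). Home: plate flat on the rim, origin 4 mm below it.
- lid_jar: Lid of the tall round jar: round plate of diameter 66 mm, about 0.05 kg; black round knob of diameter 20 mm on its centre. Below the 5 mm plate a 4 mm locating step (18 mm in from the edge) drops into the mouth with 9 mm play each way; plate top 9 mm, grip top 35 mm above the origin (centre of the step's underside; z up). Home: plate flat on the rim, origin 4 mm below it.
- lid_bowl: Lid of the wide round bowl: round plate of diameter 110 mm, about 0.09 kg; black round knob of diameter 20 mm on its centre. Below the 5 mm plate a 4 mm locating step (18 mm in from the edge) drops into the mouth with 9 mm play each way; plate top 9 mm, grip top 35 mm above the origin (centre of the step's underside; z up). Home: plate flat on the rim, origin 4 mm below it.
- tube_a: A capped 50 ml sample tube standing on its skirt among the dishes, white with a blue cap: diameter 29 mm (cap 34 mm), 114 mm tall, loose, 0.06 kg. Not part of the job. Origin: centre of its underside.
- tube_b: A second sample tube, the same as the first.
Not all that is in view belongs to the job. What is shaped like the lid_jar but purple, red or yellow is not meant.

How it is judged:
By the outcome, as a careful person would: the job done as asked, in the order asked, and still so for the second after the job is handed in, with the robot touching nothing.
It also fails if it takes over 106 s, if anything falls off the work surface, if the arm or the gripper's body presses on something with over 40 N, if the wrist force passes 120 N, or if a joint passes its speed limit or range.

## Working session

There is one attempt and no reset: what is moved stays moved. The work goes in short steps, Python scripts to look and compute and a shell command to move; the robot and the scene stay as the last step left them, time stands still between calls to the robot, and variables do not carry over. Pictures are saved under pics/ and viewed, at most 14 in all, crops included, and the job is handed in when it is done.

```bash
ls; mkdir -p pics
python3 - <<'E'
from plant import *
import cv2
for n in ("scene","top"):
    s=snapshot(n); cv2.imwrite(f"pics/{n}.png",cv2.resize(s["color"][:,:,::-1],(800,600),interpolation=cv2.INTER_CUBIC))
    print(n,s["fx"],s["cx"],s["cy"],s["R"],s["t"])
print(get_obs())
E
```

```text
pics
scene 459.7697182823785 281.3929051009114 206.3824715664043 [[-0.87559285  0.48287155 -0.01312378]
 [ 0.42310595  0.75354497 -0.50314146]
 [-0.23306334 -0.44609981 -0.86410441]] [ 0.45507676 -0.22589868  1.3408473 ]
top 417.6464103577262 283.0470119348646 210.54327923792488 [[ 0.01387215 -0.99955932 -0.02624382]
 [-0.99351765 -0.01081718 -0.11316212]
 [ 0.11282837  0.0276435  -0.99322988]] [0.01488459 0.52856424 0.98906274]
{'clock': 0.1, 'joint_pos': array([-6.05551772e+01,  2.05867423e+01,  6.37431000e-01, -1.76321670e-02,
       -7.01344218e+01, -1.65064731e+01]), 'qvel': array([-0.0536758 ,  0.05130991,  0.04761769, -0.00903007,  0.12973531,
        0.04280014]), 'tau': array([-2.96135586e-03, -5.84165668e+01,  2.93752956e+01,  7.01543793e+00,
        1.02065282e-02, -5.99371629e-05]), 'tool_pos': array([ 0.15108429, -0.65769028,  0.40381105]), 'orientation': array([ 1.79915008e+02, -7.89969798e-03, -1.67067648e+02]), 'force': array([0.02907725, 0.02424267, 0.0725361 ]), 'moment': array([-0.01292694,  0.04008315, -0.0348555 ]), 'gripper_force': 0.0, 'opening': 0.08760837966228883}
```

View pics/top.png

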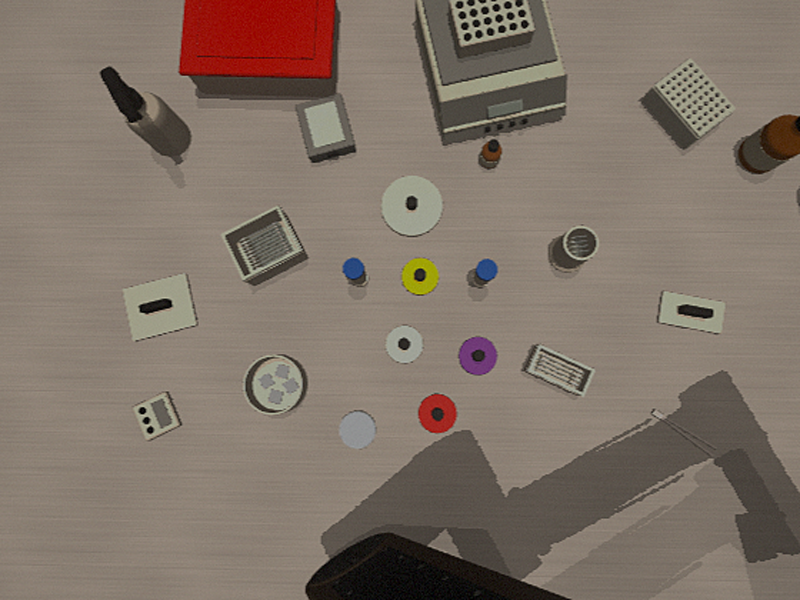

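View pics/scene.png

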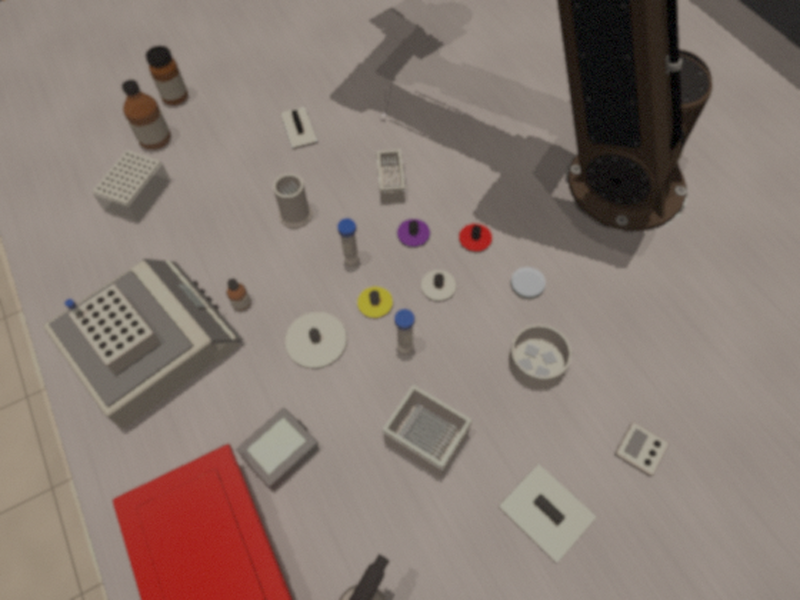

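```bash
cat > h.py <<'E'
from plant import *
import cv2, numpy as np
def world(s,px,z):
    px=np.atleast_2d(px).astype(float)
    d=np.c_[(px[:,0]-s["cx"])/s["fx"],(px[:,1]-s["cy"])/s["fy"],np.ones(len(px))]@s["R"]
    c=-s["R"].T@s["t"]
    return c+d*((z-c[2])/d[:,2])[:,None]
def crop(s,name,x,y,w,h,k):
    cv2.imwrite(name,cv2.resize(s["color"][y:y+h,x:x+w,::-1],None,fx=k,fy=k,interpolation=cv2.INTER_CUBIC))
E
python3 - <<'E'
from h import *
s=snapshot("top")
crop(s,"pics/L.png",80,125,240,180,3.3333333)
crop(s,"pics/R.png",265,125,250,180,3.2)
E
```

```text
(no output)
```

View pics/L.png

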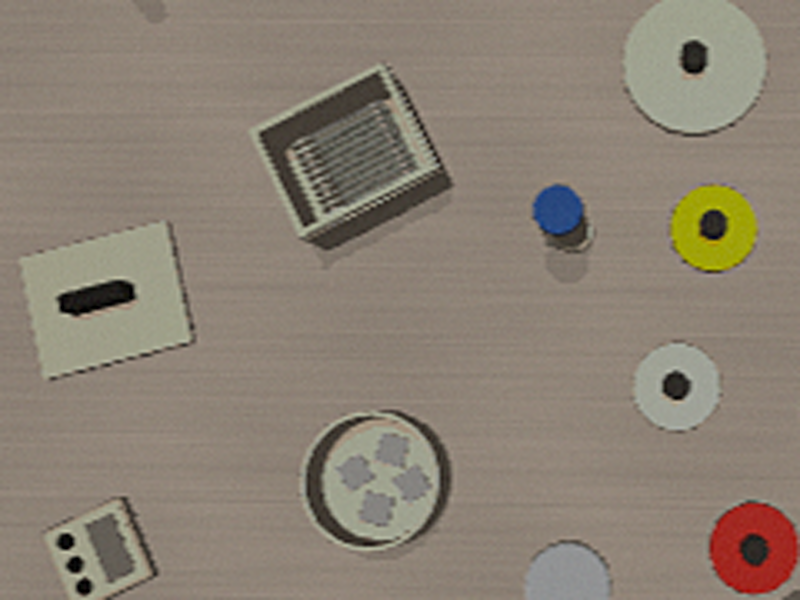

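View pics/R.png

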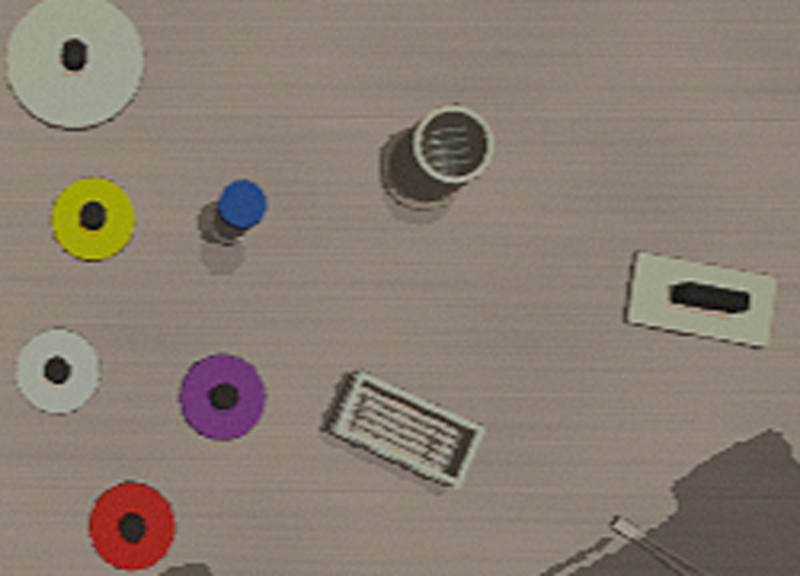

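```bash
cat > m.py <<'E'
from h import *
s=snapshot("top")
L=lambda p:np.array(p)/3.3333333-.5+.15+[80,125]
R=lambda p:np.array(p)/3.2-.5+.156+[265,125]
def quad(n,px,z):
    w=world(s,px,z)[:,:2]; e=lambda i,j:w[j]-w[i]
    a=(e(0,1)+e(3,2))/2; b=(e(3,0)+e(2,1))/2
    print(n,w.mean(0).round(4),"sides",np.linalg.norm(a).round(4),np.linalg.norm(b).round(4),"dirs",np.degrees(np.arctan2(a[1],a[0])).round(1),np.degrees(np.arctan2(b[1],b[0])).round(1)); 
def circ(n,f,l,r,t,b,z):
    w=world(s,f([[l,(t+b)/2],[r,(t+b)/2],[(l+r)/2,t],[(l+r)/2,b]]),z)[:,:2]
    print(n,w.mean(0).round(4),"d",np.linalg.norm(w[1]-w[0]).round(4),np.linalg.norm(w[3]-w[2]).round(4))
quad("dish_big",L([(250,131),(387,67),(440,166),(304,235)]),.07)
quad("lid_big",L([(20,260),(168,222),(194,343),(46,379)]),.009)
quad("dish_nar",R([(357,373),(484,429),(460,487),(333,432)]),.045)
quad("lid_nar",R([(636,252),(776,276),(766,347),(627,322)]),.009)
circ("bowl",L,301,445,410,550,.05)
circ("lid_bowl",L,624,767,-8,135,.009)
circ("lid_jar",L,634,720,343,431,.009)
circ("jar",R,414,494,104,185,.092)
circ("tubeA",L,533,584,183,235,.114)
circ("tubeB",R,219,266,180,229,.114)
circ("lidjar knob",L,663,690,371,401,.035)
circ("lidbowl knob",L,681,707,41,71,.035)
E
python3 m.py
```

```text
dish_big [0.6198 0.26  ] sides 0.1082 0.0846 dirs -62.9 29.5
lid_big [0.5151 0.453 ] sides 0.1151 0.0943 dirs -75.2 15.6
dish_nar [ 0.4144 -0.2381] sides 0.1003 0.0468 dirs -113.1 -22.9
lid_nar [ 0.5174 -0.4712] sides 0.1065 0.0552 dirs -99.6 -9.8
bowl [0.3853 0.2358] d 0.103 0.0986
lid_bowl [0.7017 0.0111] d 0.1088 0.1116
lid_jar [0.4557 0.0217] d 0.0638 0.0651
jar [ 0.6187 -0.263 ] d 0.057 0.0593
tubeA [0.5707 0.1008] d 0.0346 0.0357
tubeB [ 0.5699 -0.109 ] d 0.0328 0.0348
lidjar knob [0.4553 0.0214] d 0.0195 0.0216
lidbowl knob [0.7    0.0118] d 0.0193 0.0228
```

```bash
cat > p.py <<'E'
# units still to go: turn about tool z, then shift along tool axes (after the turn)
from plant import *; import sys, numpy as np
from scipy.spatial.transform import Rotation as Rn
x,y,z,yaw=map(float,sys.argv[1:5]); o=get_obs()
r,p,w=o["orientation"]; R=Rn.from_euler("xyz",[180,0,yaw],degrees=True)
v=(R.inv()*Rn.from_euler("xyz",o["orientation"],degrees=True)).inv().as_rotvec(degrees=True)/6
d=R.inv().apply(np.array([x,y,z])-o["tool_pos"])/.025
print("t",round(o["clock"],2),"pos",o["tool_pos"].round(4),"rpy",o["orientation"].round(1),"open",round(o["opening"],4),"F",o["force"].round(1),"| TURN",v.round(2),"SHIFT",d.round(2))
E
python3 p.py .517 -.471 .32 -99.7
```

```text
t 0.2 pos [ 0.1511 -0.6577  0.4041] rpy [ 179.9   -0.  -167.1] open 0.0877 F [ 0.2 -1.   0.6] | TURN [ 1.000e-02  1.000e-02 -1.123e+01] SHIFT [ -9.83 -13.17   3.36]
```

```bash
python3 -m handwheel '[[1,0,0,0.3,0,0,-1],[1,0,0,0.3,0,0,-1],[1,0,0,0.3,0,0,-1],[1,0,0,0.3,0,0,-1],[1,0,0,0.3,0,0,-1]]' &&
python3 -m handwheel '[[1,0,0,0.3,0,0,-1],[1,0,0,0.3,0,0,-1],[1,0,0,0.3,0,0,-1],[1,0,0,0.3,0,0,-1],[1,0,0,0.3,0,0,-1]]' &&
python3 -m handwheel '[[1,0,0,0.3,0,0,-1],[1,0,0,0,0,0,-0.2],[1,-0.7,-0.94,0,0,0,0],[1,-0.7,-0.94,0,0,0,0],[1,-0.7,-0.94,0,0,0,0]]' &&
python3 -m handwheel '[[1,-0.7,-0.94,0,0,0,0],[1,-0.7,-0.94,0,0,0,0],[1,-0.7,-0.94,0,0,0,0],[1,-0.7,-0.94,0,0,0,0],[1,-0.7,-0.94,0,0,0,0]]' &&
python3 -m handwheel '[[1,-0.7,-0.94,0,0,0,0],[1,-0.7,-0.94,0,0,0,0],[1,-0.7,-0.94,0,0,0,0],[1,-0.7,-0.94,0,0,0,0],[1,-0.7,-0.94,0,0,0,0]]' 
python3 p.py .517 -.471 .32 -99.7
python3 - <<'E'
from h import *
o=get_obs();s=snapshot("wrist"); print(s["fx"],s["cx"],s["cy"],s["tool_from_camera"],o["tool_pos"],o["orientation"])
cv2.imwrite("pics/w1.png",s["color"][:,:,::-1])
E
```

```text
clock: 0.82
tool_pos: [0.1511, -0.6578, 0.3667]
orientation: [180.0, 0.0, -136.9]
force: [-0.2, -0.1, 1.0]
opening: 0.0878
gripper_force: 0.0
clock: 1.45
tool_pos: [0.1511, -0.6578, 0.3291]
orientation: [180.0, 0.0, -106.9]
force: [0.8, -0.4, -0.2]
opening: 0.0877
gripper_force: 0.0
clock: 2.08
tool_pos: [0.2302, -0.6179, 0.3226]
orientation: [-180.0, -0.0, -100.0]
force: [0.7, -0.3, 0.0]
opening: 0.0875
gripper_force: 0.0
clock: 2.7
tool_pos: [0.3612, -0.5517, 0.3226]
orientation: [-180.0, -0.0, -100.0]
force: [-0.9, -0.2, -0.3]
opening: 0.0877
gripper_force: 0.0
clock: 3.32
tool_pos: [0.4921, -0.4855, 0.3226]
orientation: [-180.0, -0.0, -99.9]
force: [0.3, 0.2, 1.0]
opening: 0.0878
gripper_force: 0.0
t 3.33 pos [ 0.4921 -0.4855  0.3226] rpy [-180.    -0.   -99.9] open 0.0878 F [0.3 0.2 1. ] | TURN [-0.   -0.   -0.04] SHIFT [-0.74 -0.88  0.1 ]
358.15971317004716 278.0305529192213 209.4173043271066 [[-6.64498700e-04 -9.57264468e-01 -2.89213238e-01  7.78055767e-02]
 [ 9.99999769e-01 -5.93860361e-04 -3.31994221e-04 -9.66109802e-04]
 [ 1.46053994e-04 -2.89213391e-01  9.57264641e-01  2.10102259e-02]
 [ 0.00000000e+00  0.00000000e+00  0.00000000e+00  1.00000000e+00]] [ 0.49211344 -0.4855405   0.32255888] [-1.79981011e+02 -1.28658739e-02 -9.99474620e+01]
```

View pics/w1.png

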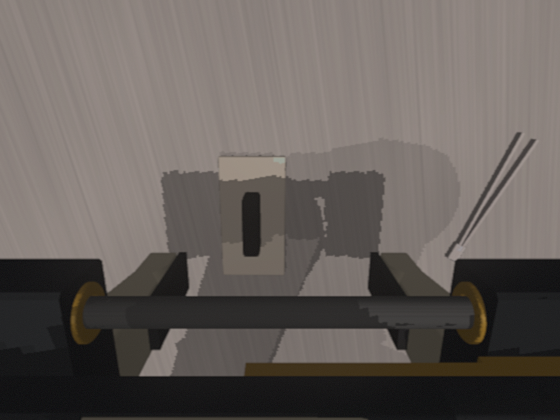

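The wrist view shows lid_narrow squarely aligned: plate corners (219,157), (285,157), (285,275), (222,275), bar from (243,193) to (261,256).

```bash
cat >> h.py <<'E'
from scipy.spatial.transform import Rotation as Rn
def wcam(s,o):
    T=np.eye(4);T[:3,:3]=Rn.from_euler("xyz",o["orientation"],degrees=True).as_matrix();T[:3,3]=o["tool_pos"]
    M=np.linalg.inv(T@s["tool_from_camera"]); return dict(s,R=M[:3,:3],t=M[:3,3])
E
python3 - <<'E'
from h import *
o=get_obs();s=wcam(snapshot("wrist"),o)
w=world(s,[(219,157),(285,157),(285,275),(222,275)],.009);print(w.mean(0),np.linalg.norm(w[1]-w[0]),np.linalg.norm(w[2]-w[1]),w)
print(world(s,[(252,193)],.035),world(s,[(252,225)],.035))
E
python3 p.py .517 -.471 .191 -99.7
```

```text
[ 0.52104875 -0.46946392  0.009     ] 0.053910623276302805 0.10653999717454901 [[ 0.53804376 -0.52648971  0.009     ]
 [ 0.48492829 -0.5172646   0.009     ]
 [ 0.50259105 -0.41219892  0.009     ]
 [ 0.5586319  -0.42190244  0.009     ]]
[[ 0.51422044 -0.49826575  0.035     ]] [[ 0.51920438 -0.47278608  0.035     ]]
t 3.42 pos [ 0.4937 -0.4847  0.3222] rpy [-180.    -0.   -99.8] open 0.0875 F [-0.9 -0.4 -0.3] | TURN [-0.01 -0.   -0.01] SHIFT [-0.7  -0.83  5.25]
```

```bash
python3 -m handwheel '[[1,-0.35,-0.45,0.6,0,0,0],[1,-0.35,-0.45,0.6,0,0,0],[1,0,0,0.9,0,0,0],[1,0,0,0.9,0,0,0],[1,0,0,0.9,0,0,0]]' >/dev/null&&
python3 -m handwheel '[[1,0,0,0.8,0,0,0],[1,0,0,0.5,0,0,0],[1,0,0,0,0,0,0]]' && python3 p.py .519 -.4705 .191 -99.7
```

```text
clock: 4.42
tool_pos: [0.516, -0.4725, 0.1908]
orientation: [179.9, 0.0, -99.9]
force: [0.2, 0.1, 1.1]
opening: 0.0876
gripper_force: 0.0
t 4.42 pos [ 0.516  -0.4725  0.1908] rpy [179.9   0.  -99.9] open 0.0876 F [0.2 0.1 1.1] | TURN [ 0.02  0.01 -0.03] SHIFT [-0.1  -0.11 -0.01]
```

Close, then lift.

```bash
python3 -m handwheel '[[1,-0.1,-0.1,0,0,0,0],[-1,0,0,0,0,0,0],[-1,0,0,0,0,0,0],[-1,0,0,0,0,0,0],[-1,0,0,0,0,0,0]]' &&
python3 -m handwheel '[[-1,0,0,-0.3,0,0,0],[-1,0,0,-0.8,0,0,0],[-1,0,0,-1,0,0,0],[-1,0,0,-1,0,0,0],[-1,0,0,-1,0,0,0]]' && python3 p.py .4144 -.2381 .29 -113
```

```text
clock: 5.05
tool_pos: [0.5191, -0.4706, 0.1923]
orientation: [-180.0, -0.0, -99.9]
force: [-0.4, -0.6, -0.1]
opening: 0.0531
gripper_force: 0.0
clock: 5.68
tool_pos: [0.5191, -0.4707, 0.2974]
orientation: [-179.9, -0.0, -99.9]
force: [0.1, -1.1, -0.8]
opening: 0.0037
gripper_force: 0.0
t 5.67 pos [ 0.5191 -0.4707  0.2974] rpy [-179.9   -0.   -99.9] open 0.0037 F [ 0.1 -1.1 -0.8] | TURN [-0.02 -0.01  2.19] SHIFT [-6.93  7.49  0.3 ]
```

```bash
python3 -m handwheel '[[1,0,0,0,0,0,0],[1,0.8,0,0,0,0,0],[1,0,0,0,0,0,0],[1,0,0,0,0,0,0],[1,0,0,0,0,0,0]]'
python3 - <<'E'
from h import *
o=get_obs();s=snapshot("wrist"); print(o["tool_pos"],o["orientation"])
cv2.imwrite("pics/w2.png",s["color"][:,:,::-1])
E
```

```text
clock: 6.3
tool_pos: [0.5156, -0.4903, 0.2942]
orientation: [180.0, 0.0, -99.9]
force: [0.5, 0.4, 1.0]
opening: 0.0485
gripper_force: 0.0
[ 0.515591   -0.49027261  0.29420952] [ 1.79957188e+02  1.89099956e-02 -9.98692016e+01]
```

View pics/w2.png

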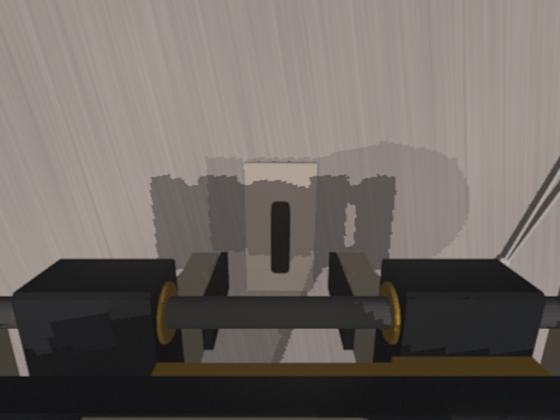

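The lid is undisturbed (bar centre about (280,237), far plate edge at row 163). The fingers simply need more time to close, so I'll redo the grasp.

```bash
python3 - <<'E'
from h import *
o=get_obs();s=wcam(snapshot("wrist"),o)
print(o["opening"],world(s,[(280,237)],.035),world(s,[(280.5,163)],.009)[0]-.054*np.r_[np.cos(np.radians(-99.8)),np.sin(np.radians(-99.8)),0])
E
python3 p.py .519 -.471 .191 -99.7
```

```text
0.0520853987604021 [[ 0.5177501  -0.47561414  0.035     ]] [ 0.51815187 -0.47022574  0.009     ]
t 6.4 pos [ 0.5157 -0.4902  0.2945] rpy [180.    0.  -99.8] open 0.0563 F [ 0.4 -0.6 -0.1] | TURN [ 0.    0.   -0.02] SHIFT [-0.78  0.    4.14]
```

```bash
python3 -m handwheel '[[0,-0.4,0,0.8,0,0,0],[0,-0.34,0,1,0,0,0],[0,0,0,1,0,0,0],[0,0,0,0.9,0,0,0],[0,0,0,0.4,0,0,0]]' >/dev/null &&
python3 -m handwheel '[[-1,0,0,0,0,0,0],[-1,0,0,0,0,0,0],[-1,0,0,0,0,0,0],[-1,0,0,0,0,0,0],[-1,0,0,0,0,0,0]]' &&
python3 -m handwheel '[[-1,0,0,0,0,0,0],[-1,0,0,0,0,0,0]]' ; python3 p.py .4144 -.2381 .29 -113
```

```text
clock: 7.65
tool_pos: [0.519, -0.4722, 0.1931]
orientation: [-179.9, -0.0, -99.8]
force: [-0.4, 0.5, 5.2]
opening: 0.0137
gripper_force: 30.0
clock: 7.9
tool_pos: [0.519, -0.4722, 0.1931]
orientation: [-179.9, -0.0, -99.8]
force: [-1.0, 1.2, 6.8]
opening: 0.0139
gripper_force: 30.0
t 7.9 pos [ 0.519  -0.4722  0.1931] rpy [-179.9   -0.   -99.8] open 0.0139 F [-1.   1.2  6.8] | TURN [-0.01 -0.    2.19] SHIFT [-6.99  7.51 -3.88]
```

```bash
python3 -m handwheel '[[-1,0,0,-0.5,0,0,0],[-1,0,0,-1,0,0,0],[-1,0,0,-1,0,0,0.7],[-1,0,0,-1,0,0,0.8],[-1,0,0,-0.3,0,0,0.7]]' >/dev/null &&
python3 -m handwheel '[[-1,-0.7,0.75,0,0,0,0],[-1,-0.9,0.95,0,0,0,0],[-1,-0.9,0.95,0,0,0,0],[-1,-0.9,0.95,0,0,0,0],[-1,-0.9,0.95,0,0,0,0]]' >/dev/null&&
python3 -m handwheel '[[-1,-0.9,0.95,0,0,0,0],[-1,-0.9,0.95,0,0,0,0],[-1,-0.9,0.95,0,0,0,0],[-1,0,0,0,0,0,0]]' ; python3 p.py .4144 -.2381 .236 -113
python3 - <<'E'
from h import *
s=snapshot("wrist")
cv2.imwrite("pics/w3.png",s["color"][:,:,::-1])
E
```

```text
clock: 9.65
tool_pos: [0.4163, -0.2373, 0.288]
orientation: [-180.0, 0.0, -113.0]
force: [-0.1, -0.4, -1.6]
opening: 0.014
gripper_force: 30.0
t 9.65 pos [ 0.4163 -0.2373  0.288 ] rpy [-180.    0. -113.] open 0.014 F [-0.1 -0.4 -1.6] | TURN [-0.01  0.01  0.01] SHIFT [0.06 0.06 2.08]
```

View pics/w3.png

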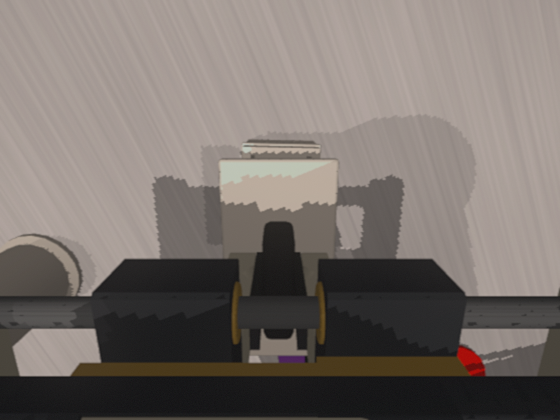

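```bash
python3 - <<'E'
from h import *
o=get_obs();s=wcam(snapshot("wrist"),o)
a=np.radians(-113);u=np.r_[np.cos(a),np.sin(a)];v=np.r_[-u[1],u[0]]
def proj(c,hl,hw,z):
    for sx in(1,-1):
        X=np.r_[np.array(c)+u*hl+v*hw*sx,z];q=s["R"]@X+s["t"];print((q[:2]/q[2]*s["fx"]+[s["cx"],s["cy"]]).round(1))
print("dish");proj([.4144,-.2381],.05,.024,.045);print("lid");proj(o["tool_pos"][:2],.054,.028,o["tool_pos"][2]-.1931+.009)
E
python3 -m handwheel '[[-1,0.06,0.06,0.6,0,0,0],[-1,0,0,0.7,0,0,0],[-1,0,0,0.3,0,0,0],[-1,0,0,0.2,0,0,0],[-1,0,0,0.1,0,0,0]]';python3 p.py .4144 -.2381 .2341 -113
```

```text
dish
[245. 146.]
[323.1 146. ]
lid
[219.  155.2]
[342.1 155.2]
clock: 10.38
tool_pos: [0.4155, -0.2396, 0.2397]
orientation: [-180.0, -0.0, -113.1]
force: [-0.4, -0.0, -0.5]
opening: 0.0135
gripper_force: 30.0
t 10.38 pos [ 0.4155 -0.2396  0.2397] rpy [-180.    -0.  -113.1] open 0.0135 F [-0.4 -0.  -0.5] | TURN [-0.   -0.   -0.01] SHIFT [-0.04  0.06  0.22]
```

```bash
python3 -m handwheel '[[-1,-0.04,0.06,0.1,0,0,0],[-1,0,0,0.08,0,0,0],[-1,0,0,0.05,0,0,0],[-1,0,0,0,0,0,0]]';python3 p.py .4144 -.2381 .2341 -113
```

```text
clock: 10.88
tool_pos: [0.4143, -0.2379, 0.234]
orientation: [-180.0, 0.0, -113.1]
force: [0.5, -0.5, -1.3]
opening: 0.0138
gripper_force: 30.0
t 10.88 pos [ 0.4143 -0.2379  0.234 ] rpy [-180.     0.  -113.1] open 0.0138 F [ 0.5 -0.5 -1.3] | TURN [-0.    0.   -0.01] SHIFT [ 0.01 -0.01 -0.  ]
```

```bash
for i in 1; do python3 -m handwheel '[[-1,0,0,0.03,0,0,0],[-1,0,0,0,0,0,0]]'; python3 -m handwheel '[[-1,0,0,0.03,0,0,0],[-1,0,0,0,0,0,0]]';python3 -m handwheel '[[-1,0,0,0.03,0,0,0],[-1,0,0,0,0,0,0]]'; done | grep -E 'pos|^force'
```

```text
tool_pos: [0.4143, -0.2379, 0.234]
force: [-2.5, 3.7, 9.3]
tool_pos: [0.4143, -0.2378, 0.2339]
force: [-5.6, 6.0, 19.9]
tool_pos: [0.4143, -0.2378, 0.2339]
force: [-8.8, 7.8, 28.6]
```

```bash
python3 -m handwheel '[[-1,0,0,-0.08,0,0,0],[0,0,0,0,0,0,0],[0,0,0,0,0,0,0],[0,0,0,0,0,0,0],[0,0,0,0,0,0,0]]'
python3 -m handwheel '[[0,0,0,-0.3,0,0,0],[0,0,0,-0.8,0,0,0],[0,0,0,-1,0,0,0],[0,0,0,-0.8,0,0,0],[0,0,0,0,0,0,0]]'; python3 p.py .4555 .0215 .30 -113
python3 - <<'E'
from h import *
s=snapshot("top")
crop(s,"pics/t2.png",300,200,200,150,4)
E
```

```text
clock: 12.25
tool_pos: [0.4142, -0.2379, 0.2335]
orientation: [180.0, -0.0, -113.1]
force: [-0.3, 0.3, -0.2]
opening: 0.0432
gripper_force: 0.0
clock: 12.88
tool_pos: [0.4147, -0.238, 0.3081]
orientation: [-179.8, 0.0, -113.0]
force: [1.1, -0.7, -0.6]
opening: 0.0439
gripper_force: 0.0
t 12.88 pos [ 0.4147 -0.238   0.3081] rpy [-179.8    0.  -113. ] open 0.0439 F [ 1.1 -0.7 -0.6] | TURN [-0.04  0.01 -0.01] SHIFT [-10.19   2.56   0.32]
```

View pics/t2.png

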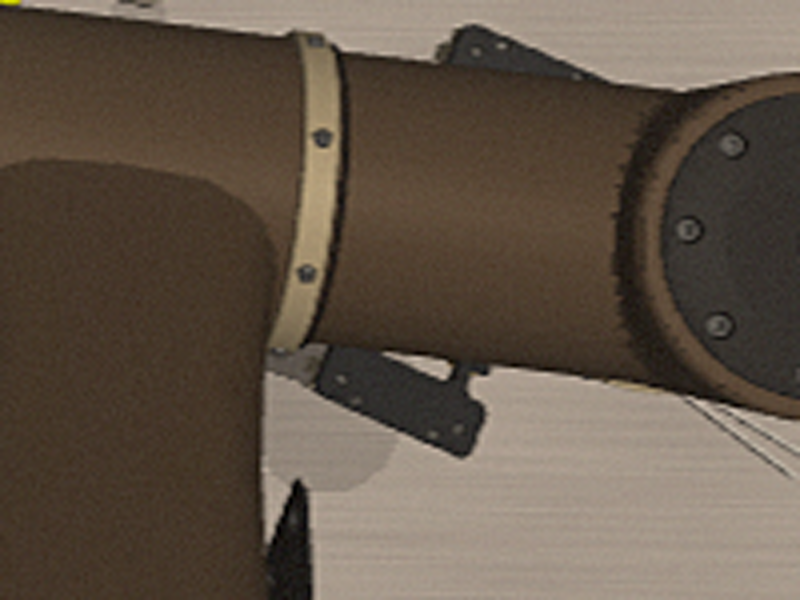

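```bash
python3 -m handwheel '[[0,-0.93,0.233,0,0,0,0],[0,-0.93,0.233,0,0,0,0],[0,-0.93,0.233,0,0,0,0],[0,-0.93,0.233,0,0,0,0],[0,-0.93,0.233,0,0,0,0]]' >/dev/null &&
python3 -m handwheel '[[0,-0.93,0.233,0,0,0,0],[0,-0.93,0.233,0,0,0,0],[0,-0.93,0.233,0,0,0,0],[0,-0.93,0.233,0.2,0,0,0],[0,-0.93,0.233,0.4,0,0,0]]' >/dev/null &&
python3 -m handwheel '[[0,-0.89,0.23,0.4,0,0,0],[0,0,0,1,0,0,0],[0,0,0,0,0,0,0]]' >/dev/null; python3 p.py .4555 .0215 .193 -113
python3 - <<'E'
from h import *
o=get_obs();s=snapshot("wrist");print(o["tool_pos"])
cv2.imwrite("pics/w4.png",s["color"][:,:,::-1])
E
```

```text
t 14.55 pos [0.4541 0.0214 0.2543] rpy [ 179.8   -0.2 -113.1] open 0.0437 F [ 1.  -0.3  0.5] | TURN [ 0.03 -0.03 -0.01] SHIFT [-0.03 -0.05  2.45]
[0.4541356  0.02136857 0.25428126]
```

View pics/w4.png

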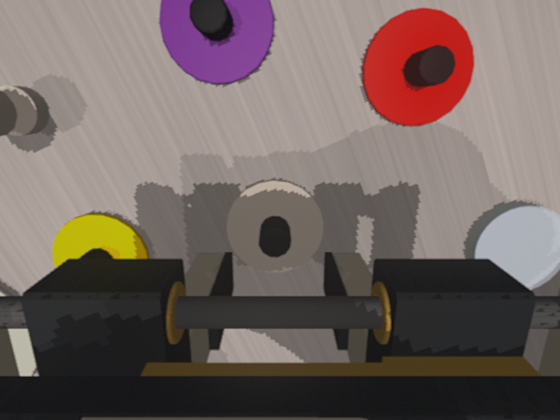

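The white jar lid lies between the fingers: plate spans columns 227–324 and rows 180–272, knob top near (275,243).

```bash
python3 - <<'E'
from h import *
o=get_obs();s=wcam(snapshot("wrist"),o)
w=world(s,[(227,226),(324,226),(275.5,180),(275.5,272)],.009);print(w.mean(0),np.linalg.norm(w[1]-w[0]),np.linalg.norm(w[3]-w[2]))
print(world(s,[(275,242)],.035))
E
python3 -m handwheel '[[0,-0.03,-0.05,0.9,0,0,0],[0,0,0,0.9,0,0,0],[0,0,0,0.6,0,0,0],[-1,0,0,0,0,0,0],[-1,0,0,0,0,0,0]]' >/dev/null
python3 -m handwheel '[[-1,0,0,0,0,0,0],[-1,0,0,0,0,0,0],[-1,0,0,0,0,0,0],[-1,0,0,0,0,0,0]]'; python3 p.py .6187 -.263 .33 -113
```

```text
[0.45746197 0.02245965 0.009     ] 0.06466999138131452 0.06502991965242211
[[0.45776477 0.02273788 0.035     ]]
clock: 15.78
tool_pos: [0.457, 0.0219, 0.197]
orientation: [-179.9, 0.1, -113.0]
force: [-0.8, -1.1, 6.5]
opening: 0.019
gripper_force: 30.0
t 15.78 pos [0.457  0.0219 0.197 ] rpy [-1.799e+02  1.000e-01 -1.130e+02] open 0.019 F [-0.8 -1.1  6.5] | TURN [-0.01  0.01 -0.01] SHIFT [  7.96 -10.41  -5.32]
```

```bash
python3 -m handwheel '[[-1,0,0,-0.5,0,0,0],[-1,0,0,-1,0,0,0],[-1,0,0,-1,0,0,0],[-1,0,0,-1,0,0,0],[-1,0,0,-1,0,0,0]]' >/dev/null &&
python3 -m handwheel '[[-1,0,0,-1,0,0,0],[-1,0,0,-0.4,0,0,0],[-1,0,0,0,0,0,0]]'; python3 p.py .6187 -.263 .335 -113
```

```text
clock: 16.77
tool_pos: [0.4565, 0.0217, 0.3442]
orientation: [-180.0, 0.1, -113.1]
force: [0.2, 0.6, -1.5]
opening: 0.019
gripper_force: 30.0
t 16.77 pos [0.4565 0.0217 0.3442] rpy [-1.800e+02  1.000e-01 -1.131e+02] open 0.019 F [ 0.2  0.6 -1.5] | TURN [-0.01  0.01 -0.01] SHIFT [  7.95 -10.42   0.37]
```

```bash
python3 -m handwheel '[[-1,0.72,-0.95,0,0,0,0],[-1,0.72,-0.95,0,0,0,0],[-1,0.72,-0.95,0,0,0,0],[-1,0.72,-0.95,0,0,0,0],[-1,0.72,-0.95,0,0,0,0]]' >/dev/null &&
python3 -m handwheel '[[-1,0.72,-0.95,0,0,0,0],[-1,0.72,-0.95,0,0,0,0],[-1,0.72,-0.95,0,0,0,0],[-1,0.72,-0.95,0,0,0,0],[-1,0.72,-0.95,0,0,0,0]]' >/dev/null &&
python3 -m handwheel '[[-1,0.72,-0.95,0,0,0,0],[-1,0,0,0,0,0,0]]' >/dev/null; python3 p.py .6187 -.263 .285 -113
python3 - <<'E'
from h import *
o=get_obs();s=snapshot("wrist");print(o["tool_pos"])
cv2.imwrite("pics/w5.png",s["color"][:,:,::-1])
E
```

```text
t 18.27 pos [ 0.6197 -0.2642  0.341 ] rpy [ 179.8   -0.  -113.2] open 0.019 F [ 0.2 -0.2 -0.4] | TURN [ 0.03 -0.01 -0.03] SHIFT [-0.03  0.05  2.24]
[ 0.6196635  -0.26418898  0.34100748]
```

View pics/w5.png

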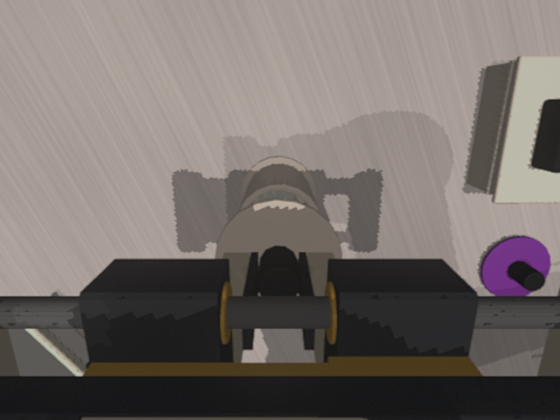

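```bash
python3 - <<'E'
from h import *
o=get_obs();s=wcam(snapshot("wrist"),o)
a=np.radians(-113);u=np.r_[np.cos(a),np.sin(a)]
for n,c,r,z in(("rim",[.6187,-.263],.029,.092),("lid",o["tool_pos"][:2],.033,o["tool_pos"][2]-.197+.009)):
    q=s["R"]@np.r_[np.array(c)+u*r,z]+s["t"];print(n,(q[:2]/q[2]*s["fx"]+[s["cx"],s["cy"]]).round(1))
E
python3 -m handwheel '[[-1,-0.03,0.05,0.6,0,0,0],[-1,0,0,0.8,0,0,0],[-1,0,0,0.4,0,0,0],[-1,0,0,0.2,0,0,0],[-1,0,0,0.1,0,0,0]]';python3 p.py .6187 -.263 .285 -113
```

```text
rim [278.9 179.8]
lid [278.3 198. ]
clock: 19.0
tool_pos: [0.6186, -0.2614, 0.2912]
orientation: [-180.0, -0.0, -113.0]
force: [0.4, 0.3, 0.3]
opening: 0.019
gripper_force: 30.0
t 19.0 pos [ 0.6186 -0.2614  0.2912] rpy [-180.   -0. -113.] open 0.019 F [0.4 0.3 0.3] | TURN [-0.   -0.   -0.01] SHIFT [ 0.06 -0.03  0.25]
```

```bash
python3 -m handwheel '[[-1,0.06,-0.03,0.1,0,0,0],[-1,0,0,0.06,0,0,0],[-1,0,0,0,0,0,0]]' | grep -E 'pos|^force';python3 -m handwheel '[[-1,0,0,0.04,0,0,0],[-1,0,0,0,0,0,0]]'| grep -E 'pos|^force'; python3 -m handwheel '[[-1,0,0,0.03,0,0,0],[-1,0,0,0,0,0,0]]' | grep -E 'pos|^force'
```

```text
tool_pos: [0.6186, -0.2633, 0.2873]
force: [0.2, -1.2, -0.6]
tool_pos: [0.6186, -0.2632, 0.2862]
force: [-0.6, -0.2, -0.5]
tool_pos: [0.6186, -0.2632, 0.2853]
force: [0.4, 0.1, 0.2]
```

```bash
for i in 1; do python3 -m handwheel '[[-1,0,0,0.03,0,0,0],[-1,0,0,0,0,0,0]]'; python3 -m handwheel '[[-1,0,0,0.03,0,0,0],[-1,0,0,0,0,0,0]]';python3 -m handwheel '[[-1,0,0,0.03,0,0,0],[-1,0,0,0,0,0,0]]'; done | grep -E 'pos|^force'
```

```text
tool_pos: [0.6187, -0.2633, 0.2852]
force: [-1.7, 0.7, 4.0]
tool_pos: [0.6187, -0.2633, 0.2852]
force: [-2.9, 0.3, 9.5]
tool_pos: [0.6188, -0.2634, 0.2851]
force: [-3.2, 2.0, 12.3]
```

Contact. Release, lift, and head for lid_bowl.

```bash
python3 -m handwheel '[[-1,0,0,-0.06,0,0,0],[0,0,0,0,0,0,0],[0,0,0,0,0,0,0],[0,0,0,0,0,0,0],[0,0,0,0,0,0,0]]'
python3 -m handwheel '[[0,0,0,-0.3,0,0,0],[0,0,0,-0.8,0,0,0],[0,0,0,-0.7,0,0,0]]' >/dev/null; python3 p.py .7015 .0115 .31 -113;python3 p.py .7015 .0115 .31 -90
```

```text
clock: 21.25
tool_pos: [0.6186, -0.2632, 0.2844]
orientation: [180.0, -0.0, -113.1]
force: [0.5, 0.3, 0.5]
opening: 0.0435
gripper_force: 0.0
t 21.62 pos [ 0.6188 -0.2633  0.331 ] rpy [-180.    -0.  -113.1] open 0.0437 F [0.3 0.  0.8] | TURN [-0.01 -0.   -0.01] SHIFT [-11.41   1.25   0.84]
t 21.62 pos [ 0.6188 -0.2633  0.331 ] rpy [-180.    -0.  -113.1] open 0.0437 F [0.3 0.  0.8] | TURN [-0.01 -0.   -3.84] SHIFT [-10.99  -3.31   0.84]
```

```bash
python3 -m handwheel '[[0,-0.95,0.1,0,0,0,0],[0,-0.95,0.1,0,0,0,0],[0,-0.95,0.1,0,0,0,0],[0,-0.95,0.1,0,0,0,0],[0,-0.95,0.1,0,0,0,0]]' >/dev/null &&
python3 -m handwheel '[[0,-0.95,0.1,0,0,0,0],[0,-0.95,0.1,0,0,0,0],[0,-0.95,0.1,0,0,0,0],[0,-0.95,0.1,0,0,0,0],[0,-0.95,0.1,0.7,0,0,0]]' >/dev/null &&
python3 -m handwheel '[[0,-0.95,0.12,1,0,0,0],[0,-0.96,0.13,1,0,0,0],[0,0,0,0.4,0,0,0],[0,0,0,0,0,0,0]]' >/dev/null; python3 p.py .7015 .0115 .194 -113
python3 - <<'E'
from h import *
o=get_obs();s=snapshot("wrist");print(o["tool_pos"])
cv2.imwrite("pics/w6.png",s["color"][:,:,::-1])
E
```

```text
t 23.38 pos [0.7012 0.0117 0.2504] rpy [ 1.799e+02 -1.000e-01 -1.131e+02] open 0.0439 F [-0.1 -1.3  0.4] | TURN [ 0.02 -0.02 -0.01] SHIFT [ 0.   -0.01  2.26]
[0.70124602 0.01166635 0.25038091]
```

View pics/w6.png

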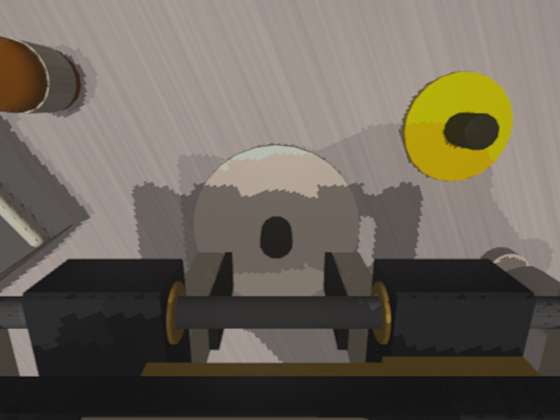

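Run:
```python
from h import *
s=snapshot("top")
print(world(s,np.array([[443,140],[565,118],[490,166],[480,160]])/1.4286,0.0))
print(world(s,np.array([[443,130],[565,104]])/1.4286,0.05))
o=get_obs();w=wcam(snapshot("wrist"),o)
print(world(w,[(89,216),(0,285)],0))
v=world(w,[(194,225),(359,225),(276.5,145)],.009);print(v, v[0]/2+v[1]/2);print(world(w,[(276,244)],.035))
```

```text
[[ 0.82569626 -0.04368716  0.        ]
 [ 0.86780159 -0.2638814   0.        ]
 [ 0.77743369 -0.12843134  0.        ]
 [ 0.78851613 -0.11050346  0.        ]]
[[ 0.8238649  -0.04179785  0.05      ]
 [ 0.871228   -0.25196298  0.05      ]]
[[ 0.81958356 -0.0424304   0.        ]
 [ 0.90654611 -0.02267559  0.        ]]
[[ 0.75362993 -0.0106882   0.009     ]
 [ 0.65385265  0.03187641  0.009     ]
 [ 0.68321319 -0.03730344  0.009     ]] [0.70374129 0.01059411 0.009     ]
[[0.70497644 0.01307149 0.035     ]]
```

```bash
python3 -m handwheel '[[0,0,-0.07,0.9,0,0,0],[0,0,0,0.8,0,0,0],[0,0,0,0.5,0,0,0],[-1,0,0,0,0,0,0],[-1,0,0,0,0,0,0]]' >/dev/null
python3 -m handwheel '[[-1,0,0,0,0,0,0],[-1,0,0,0,0,0,0],[-1,0,0,0,0,0,0],[-1,0,0,0,0,0,0]]'
python3 -m handwheel '[[-1,0,0,-0.5,0,0,0],[-1,0,0,-1,0,0,0],[-1,0,0,-1,0,0,0],[-1,0,0,-1,0,0,0],[-1,0,0,-1,0,0,0]]' >/dev/null &&
python3 -m handwheel '[[-1,0,0,-1,0,0,0],[-1,0,0,-0.3,0,0,0],[-1,0,0,0,0,0,0]]'; python3 p.py .385 .236 .34 -113
```

```text
clock: 24.65
tool_pos: [0.7035, 0.0109, 0.198]
orientation: [-179.9, 0.0, -113.0]
force: [-1.0, 1.0, 5.7]
opening: 0.0189
gripper_force: 30.0
clock: 25.65
tool_pos: [0.7031, 0.0108, 0.3423]
orientation: [-180.0, 0.0, -113.1]
force: [0.7, -0.0, -1.5]
opening: 0.0191
gripper_force: 30.0
t 25.65 pos [0.7031 0.0108 0.3423] rpy [-180.     0.  -113.1] open 0.0191 F [ 0.7 -0.  -1.5] | TURN [-0.    0.   -0.01] SHIFT [-3.32 15.23  0.09]
```

```bash
python3 -m handwheel '[[-1,-0.1,0.5,0,0,0,0],[-1,-0.21,0.95,0,0,0,0],[-1,-0.21,0.95,0,0,0,0],[-1,-0.21,0.95,0,0,0,0],[-1,-0.21,0.95,0,0,0,0]]' >/dev/null &&
python3 -m handwheel '[[-1,-0.21,0.95,0,0,0,0],[-1,-0.21,0.95,0,0,0,0],[-1,-0.21,0.95,0,0,0,0],[-1,-0.21,0.95,0,0,0,0],[-1,-0.21,0.95,0,0,0,0]]' >/dev/null &&
python3 -m handwheel '[[-1,-0.21,0.95,0,0,0,0],[-1,-0.21,0.95,0,0,0,0],[-1,-0.21,0.95,0.2,0,0,0],[-1,-0.21,0.95,0.4,0,0,0],[-1,-0.21,0.95,0.4,0,0,0]]' >/dev/null 
python3 -m handwheel '[[-1,-0.21,0.95,0.4,0,0,0],[-1,-0.07,0.5,0.4,0,0,0],[-1,0,0,0,0,0,0]]'; python3 p.py .385 .236 .246 -113
python3 - <<'E'
from h import *
o=get_obs();s=snapshot("wrist");print(o["tool_pos"])
cv2.imwrite("pics/w7.png",s["color"][:,:,::-1])
E
```

```text
clock: 27.9
tool_pos: [0.384, 0.2363, 0.2962]
orientation: [180.0, -0.1, -113.0]
force: [0.1, 0.2, -1.3]
opening: 0.0193
gripper_force: 30.0
t 27.9 pos [0.384  0.2363 0.2962] rpy [ 1.80e+02 -1.00e-01 -1.13e+02] open 0.0193 F [ 0.1  0.2 -1.3] | TURN [ 0.01 -0.02  0.  ] SHIFT [-0.   -0.04  2.01]
[0.38401863 0.23631927 0.29617777]
```

View pics/w7.png

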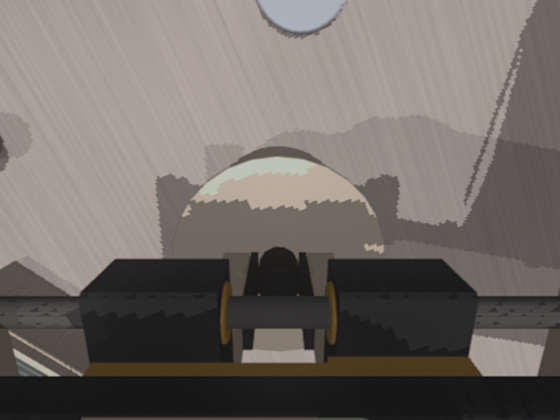

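```bash
python3 - <<'E'
from h import *
o=get_obs();s=wcam(snapshot("wrist"),o)
a=np.radians(-113);u=np.r_[np.cos(a),np.sin(a)]
for n,c,r,z in(("rim",[.385,.236],.05,.05),("lid",o["tool_pos"][:2],.055,o["tool_pos"][2]-.198+.009)):
    q=s["R"]@np.r_[np.array(c)+u*r,z]+s["t"];print(n,(q[:2]/q[2]*s["fx"]+[s["cx"],s["cy"]]).round(1))
E
python3 -m handwheel '[[-1,0,-0.04,0.6,0,0,0],[-1,0,0,0.7,0,0,0],[-1,0,0,0.3,0,0,0],[-1,0,0,0.2,0,0,0],[-1,0,0,0,0,0,0]]' | grep -E 'pos|^force'; python3 p.py .385 .236 .244 -113
```

```text
rim [278.6 147.3]
lid [279.8 152.1]
tool_pos: [0.3861, 0.236, 0.2522]
force: [0.1, 0.4, -0.6]
t 28.62 pos [0.3861 0.236  0.2522] rpy [-180.    -0.  -113.1] open 0.0192 F [ 0.1  0.4 -0.6] | TURN [-0.   -0.   -0.01] SHIFT [0.02 0.04 0.33]
```

```bash
(python3 -m handwheel '[[-1,0.1,0.02,0.15,0,0,0],[-1,0,0,0.1,0,0,0],[-1,0,0,0,0,0,0]]' ; for i in 1; do python3 -m handwheel '[[-1,0,0,0.03,0,0,0],[-1,0,0,0,0,0,0]]'; python3 -m handwheel '[[-1,0,0,0.03,0,0,0],[-1,0,0,0,0,0,0]]';python3 -m handwheel '[[-1,0,0,0.03,0,0,0],[-1,0,0,0,0,0,0]]'; python3 -m handwheel '[[-1,0,0,0.03,0,0,0],[-1,0,0,0,0,0,0]]'; done) | grep -E 'pos|^force'
```

```text
tool_pos: [0.3844, 0.234, 0.2459]
force: [0.7, 0.7, -1.1]
tool_pos: [0.3844, 0.234, 0.2452]
force: [0.7, 0.1, -1.5]
tool_pos: [0.3845, 0.234, 0.2444]
force: [0.7, -0.2, -1.0]
tool_pos: [0.3845, 0.234, 0.2439]
force: [-1.6, 0.1, 3.6]
tool_pos: [0.3845, 0.234, 0.2438]
force: [-6.1, -2.1, 14.2]
```

Contact at the expected height. Release, lift, and turn for lid_big.

```bash
python3 -m handwheel '[[-1,0,0,-0.05,0,0,0],[0,0,0,0,0,0,0],[0,0,0,0,0,0,0],[0,0,0,0,0,0,0],[0,0,0,0,0,0,0]]' | grep -E 'opening'
python3 -m handwheel '[[0,0,0,-0.3,0,0,0],[0,0,0,-0.8,0,0,-0.4],[0,0,0,-1,0,0,-1],[0,0,0,-0.4,0,0,-1],[0,0,0,0,0,0,-1]]' >/dev/null
python3 -m handwheel '[[0,0,0,0,0,0,-1],[0,0,0,0,0,0,-1],[0,0,0,0,0,0,-1]]' >/dev/null; python3 p.py .515 .453 .26 -74.8
```

```text
opening: 0.0432
t 31.62 pos [0.3845 0.2339 0.3072] rpy [-180.     0.   -74.5] open 0.0436 F [-0.1 -0.3  1.8] | TURN [-0.    0.    0.06] SHIFT [-7.09 -7.34  1.89]
```

```bash
python3 -m handwheel '[[0,-0.88,-0.92,0,0,0,0.06],[0,-0.88,-0.92,0,0,0,0],[0,-0.88,-0.92,0,0,0,0],[0,-0.88,-0.92,0,0,0,0],[0,-0.88,-0.92,0.3,0,0,0]]' >/dev/null &&
python3 -m handwheel '[[0,-0.88,-0.92,0.5,0,0,0],[0,-0.88,-0.92,0.5,0,0,0],[0,-0.88,-0.92,0.5,0,0,0],[0,0,0,0,0,0,0]]' >/dev/null; python3 p.py .515 .453 .194 -74.8
python3 - <<'E'
from h import *
o=get_obs();s=snapshot("wrist");print(o["tool_pos"])
cv2.imwrite("pics/w8.png",s["color"][:,:,::-1])
E
```

```text
t 32.75 pos [0.5171 0.4528 0.2601] rpy [ 1.799e+02 -1.000e-01 -7.500e+01] open 0.0437 F [-0.9 -0.4  0.1] | TURN [ 0.01 -0.01 -0.03] SHIFT [-0.03  0.08  2.64]
[0.51707199 0.45281143 0.26006672]
```

View pics/w8.png

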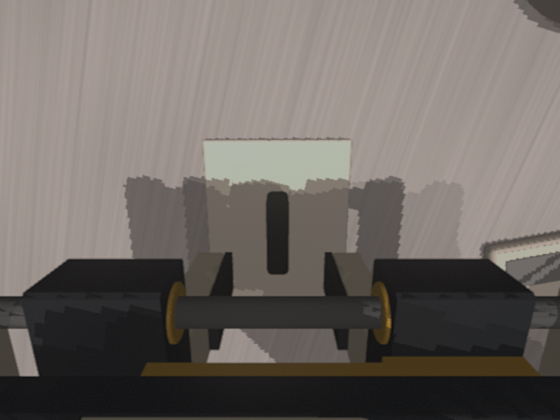

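```bash
python3 - <<'E'
from h import *
o=get_obs();s=wcam(snapshot("wrist"),o)
w=world(s,[(204,139.5),(351,139.5)],.009);a=np.radians(-74.8)
print(np.linalg.norm(w[0]-w[1]),w.mean(0)[:2]-.058*np.r_[np.cos(a),np.sin(a)])
E
python3 p.py .517 .453 .194 -74.8
python3 -m handwheel '[[0,0,0.04,0.9,0,0,0],[0,0,0,0.9,0,0,0],[0,0,0,0.8,0,0,0],[-1,0,0,0,0,0,0],[-1,0,0,0,0,0,0]]' >/dev/null
python3 -m handwheel '[[-1,0,0,0,0,0,0],[-1,0,0,0,0,0,0],[-1,0,0,0,0,0,0],[-1,0,0,0,0,0,0],[-1,0,0,0,0,0,0]]'; python3 p.py .6198 .26 .31 -61.7
```

```text
0.09345098870158755 [0.51682177 0.45486271]
t 32.85 pos [0.5164 0.4515 0.2614] rpy [180.  -0. -75.] open 0.0438 F [-0.9  0.3 -0. ] | TURN [ 0.01 -0.01 -0.04] SHIFT [-0.05 -0.04  2.7 ]
clock: 34.1
tool_pos: [0.5158, 0.4517, 0.198]
orientation: [-179.9, 0.0, -75.0]
force: [-1.8, 0.1, 7.2]
opening: 0.0138
gripper_force: 30.0
t 34.1 pos [0.5158 0.4517 0.198 ] rpy [-179.9    0.   -75. ] open 0.0138 F [-1.8  0.1  7.2] | TURN [-0.01  0.01 -2.22] SHIFT [ 8.72 -0.03 -4.48]
```

```bash
python3 -m handwheel '[[-1,0,0,-0.5,0,0,0],[-1,0,0,-1,0,0,0],[-1,0,0,-1,0,0,-0.7],[-1,0,0,-1,0,0,-0.8],[-1,0,0,-1,0,0,-0.7]]' >/dev/null &&
python3 -m handwheel '[[-1,0.5,0,0,0,0,0],[-1,0.9,0,0,0,0,0],[-1,0.9,0,0,0,0,0],[-1,0.9,0,0,0,0,0],[-1,0.9,0,0,0,0,0]]' >/dev/null&&
python3 -m handwheel '[[-1,0.9,0,0,0,0,0],[-1,0.9,0,0,0,0,0],[-1,0.9,0,0,0,0,0],[-1,0.9,0,0,0,0,0],[-1,0.9,0,0,0,0,0]]' >/dev/null&&
python3 -m handwheel '[[-1,0.1,0,0,0,0,0],[-1,0,0,0,0,0,0]]' ; python3 p.py .6207 .2582 .268 -61.7
python3 - <<'E'
from h import *
o=get_obs();s=snapshot("wrist");print(o["tool_pos"])
cv2.imwrite("pics/w9.png",s["color"][:,:,::-1])
s=wcam(s,o);a=np.radians(-61.7);u=np.r_[np.cos(a),np.sin(a)];v=np.r_[-u[1],u[0]]
for k in(1,-1):
    q=s["R"]@np.r_[np.array([.6198,.26])+u*.054+v*k*.044,.07]+s["t"];print((q[:2]/q[2]*s["fx"]+[s["cx"],s["cy"]]).round(1))
E
```

```text
clock: 36.22
tool_pos: [0.6185, 0.2593, 0.3091]
orientation: [180.0, 0.0, -61.9]
force: [-0.3, -0.1, -1.1]
opening: 0.0138
gripper_force: 30.0
t 36.23 pos [0.6185 0.2593 0.3091] rpy [180.    0.  -61.9] open 0.0138 F [-0.3 -0.1 -1.1] | TURN [ 0.    0.   -0.03] SHIFT [ 0.08 -0.06  1.64]
[0.61849383 0.25929345 0.30909168]
[204.3 144. ]
[350.3 143.5]
```

```bash
(python3 -m handwheel '[[-1,0.08,-0.06,0.6,0,0,0],[-1,0,0,0.6,0,0,0],[-1,0,0,0.2,0,0,0],[-1,0,0,0.1,0,0,0],[-1,0,0,0,0,0,0]]';python3 p.py .6207 .2582 .264 -61.7; for i in 1; do python3 -m handwheel '[[-1,0,0,0.05,0,0,0],[-1,0,0,0,0,0,0]]'; python3 -m handwheel '[[-1,0,0,0.05,0,0,0],[-1,0,0,0,0,0,0]]';python3 -m handwheel '[[-1,0,0,0.04,0,0,0],[-1,0,0,0,0,0,0]]';  done) | grep -E 'pos|^force'
```

```text
tool_pos: [0.6206, 0.2587, 0.2716]
force: [0.5, -0.2, -1.7]
t 36.9 pos [0.6206 0.2587 0.2716] rpy [-180.    -0.   -61.8] open 0.0139 F [ 0.5 -0.2 -1.7] | TURN [-0.   -0.   -0.02] SHIFT [0.02 0.01 0.31]
tool_pos: [0.6206, 0.2587, 0.2707]
force: [0.4, 0.1, -1.6]
tool_pos: [0.6205, 0.2586, 0.2691]
force: [-0.5, -0.0, -1.2]
tool_pos: [0.6205, 0.2586, 0.268]
force: [0.9, 0.1, -2.4]
```

```bash
(python3 -m handwheel '[[-1,0,0,0.08,0,0,0],[-1,0,0,0.03,0,0,0],[-1,0,0,0,0,0,0]]'; python3 -m handwheel '[[-1,0,0,0.04,0,0,0],[-1,0,0,0,0,0,0]]'; python3 -m handwheel '[[-1,0,0,0.03,0,0,0],[-1,0,0,0,0,0,0]]';python3 -m handwheel '[[-1,0,0,0.03,0,0,0],[-1,0,0,0,0,0,0]]') | grep -E 'pos|^force'
```

```text
tool_pos: [0.6205, 0.2586, 0.2653]
force: [0.3, 1.1, -1.0]
tool_pos: [0.6205, 0.2586, 0.2643]
force: [0.6, 0.3, -1.3]
tool_pos: [0.6206, 0.2586, 0.264]
force: [-2.1, -0.2, 0.9]
tool_pos: [0.6205, 0.2586, 0.264]
force: [-3.7, -1.7, 7.0]
```

```bash
python3 -m handwheel '[[-1,0,0,-0.03,0,0,0],[0,0,0,0,0,0,0],[0,0,0,0,0,0,0],[0,0,0,0,0,0,0],[0,0,0,0,0,0,0]]' | grep -E 'opening|^force'
python3 -m handwheel '[[0,0,0,-0.3,0,0,0],[0,0,0,-0.8,0,0,0],[0,0,0,-1,0,0,0],[0,0,0,-1,0,0,0],[0,0,0,-0.5,0,0,0]]' >/dev/null; python3 p.py .30 .6 .355 -61.7
```

```text
force: [-0.7, -0.3, -0.4]
opening: 0.0429
t 40.02 pos [0.6208 0.2587 0.3558] rpy [-179.9    0.   -61.8] open 0.0439 F [-0.2  0.6 -0.3] | TURN [-0.02  0.   -0.02] SHIFT [-18.1    4.83   0.03]
```

```bash
for i in 1; do python3 -m handwheel '[[0,-0.95,0.25,0,0,0,0],[0,-0.95,0.25,0,0,0,0],[0,-0.95,0.25,0,0,0,0],[0,-0.95,0.25,0,0,0,0],[0,-0.95,0.25,0,0,0,0]]'
python3 -m handwheel '[[0,-0.95,0.25,0,0,0,0],[0,-0.95,0.25,0,0,0,0],[0,-0.95,0.25,0,0,0,0],[0,-0.95,0.25,0,0,0,0],[0,-0.95,0.25,0,0,0,0]]'
python3 -m handwheel '[[0,-0.95,0.25,0,0,0,0],[0,-0.95,0.25,0,0,0,0],[0,-0.95,0.25,0,0,0,0],[0,-0.95,0.25,0,0,0,0],[0,-0.95,0.25,0,0,0,0]]'
python3 -m handwheel '[[0,-0.95,0.25,0,0,0,0],[0,-0.95,0.25,0,0,0,0],[0,-0.95,0.25,0,0,0,0],[0,0,0,0,0,0,0]]'; done | tail -6
python3 - <<'E'
from h import *
s=snapshot("top"); I=s["color"][:,:,::-1]
k=lambda x,y,w,h:cv2.resize(I[y:y+h,x:x+w],(400,300),interpolation=cv2.INTER_CUBIC)
# 80x60 px tiles, 5x
c=[(145,140),(155,240),(365,140),(355,230)]
t=[k(x,y,80,60) for x,y in c]
cv2.imwrite("pics/final.png",np.vstack([np.hstack(t[:2]),np.hstack(t[2:])]))
E
```

```text
clock: 42.4
tool_pos: [0.3179, 0.584, 0.3534]
orientation: [180.0, -0.0, -61.7]
force: [-0.1, -0.0, 0.1]
opening: 0.044
gripper_force: 0.0
```

View pics/final.png

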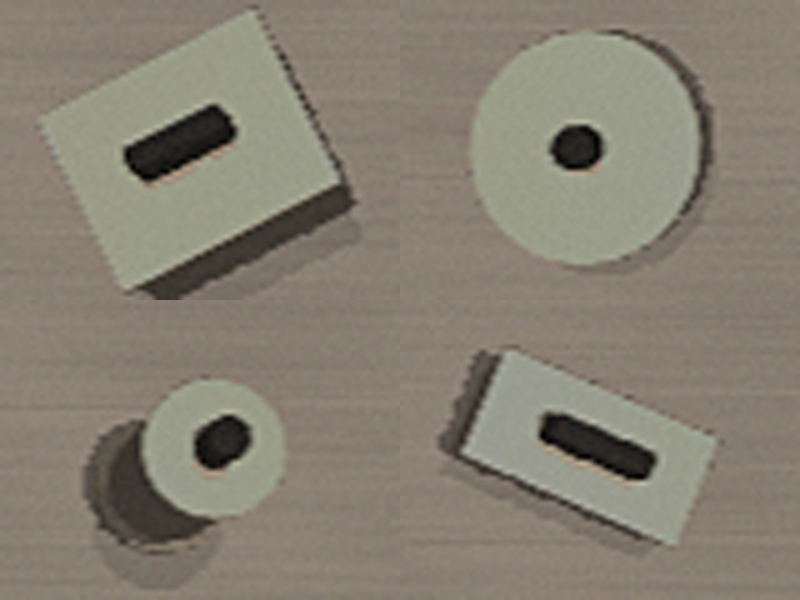

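```bash
sed -i '/^quad(\|^circ(/d' m.py
cat >> m.py <<'E'
f=lambda x,y:(lambda p:np.array(p)/5.-.4+[x,y])
quad("big",f(145,140)([(39,122),(256,10),(340,183),(127,290)]),.075)
quad("nar",f(355,230)([(112,49),(318,138),(274,244),(61,155)]),.05)
circ("bowl",f(155,240),70,302,30,265,.055)
circ("jar",f(365,140),142,286,78,217,.097)
E
python3 m.py
```

```text
big [0.6181 0.2599] sides 0.1141 0.0933 dirs -61.9 28.5
nar [ 0.4149 -0.2382] sides 0.105 0.0547 dirs -112.5 -24.7
bowl [0.3845 0.234 ] d 0.11 0.1098
jar [ 0.6193 -0.2636] d 0.0654 0.0648
```

Run:
```python
from h import *
s=snapshot("top");h=cv2.cvtColor(s["color"],cv2.COLOR_RGB2HSV)
n,l,st,c=cv2.connectedComponentsWithStats(cv2.inRange(h,(105,150,60),(130,255,255)))
print([world(s,c[i],.114).round(3) for i in range(1,n) if st[i,4]>60])
print(close_job())
```

```text
[array([[0.57 , 0.101, 0.114]]), array([[ 0.57 , -0.109,  0.114]])]
the job is handed in; nothing more can be done
None
```

All four lids are set down on their own dishes, centred to within about 2 mm by the last top-camera measurement; both sample tubes are still standing, and the job was handed in at about 43 s.

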